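# Lock a taper-shank locating post in its fixture socket

### The job

Take the locating post with the tapered shank out of its black storage block, set it upright in the taper sleeve of the grey socket and let go of it. Then press or tap down on its head with the fingertips, in slow patient pushes rather than blows, until the sleeve has gone all the way down and a firm push of about 20 N no longer moves it: the taper is then locked. Never push with more than 30 N, leave the loose parts round about where they are, and take the gripper away at the end.

Things in the scene. Friction and masses are not known exactly. Their poses are not given: they have to be found in the camera images.
- post_grip (a point): Centre of the brass grip cylinder (22 mm diameter, 42 mm long) of the locating post: on the post's axis, 80 mm above the shank tip, 26 mm above the collar's top, 24 mm below the head's top. The post is one turned part, 104 mm tall, about 0.25 kg, standing upright; z is its axis, up. Below the grip: a dark collar, then the tapered shank.
- post_head (a point): Centre of the flat top (17 mm across) of the post's brass head, 104 mm above the shank tip; press here.
- post_tip (a point): Centre of the lower end of the post's steel tapered shank. The shank is 46 mm long, 15 mm in diameter at the tip and 23 mm at its top; above it is the dark collar, 32 mm in diameter and 8 mm thick.
- rack: Fixed black plastic storage block, 66 x 66 mm (foot 80 x 80 mm) and 60 mm high; origin at the centre of its underside. The post hangs by its collar in the one 27 mm hole through the middle, with 2 mm play all round.
- socket_axis (a point): Centre of the housing's top face, on the upright axis of the taper sleeve. The sleeve's bore is 22 mm in diameter at the rim, narrower below; the shank tip enters with 3.5 mm to spare all round. With the shank seated in the sleeve the collar's underside is about 5 mm above the rim, the shank tip about 41 mm below the rim.
- sleeve (a joint): How far the sleeve is driven down, in m: starts at 0 to 0.002; 0.006 is home. About 9 N moves it slowly, 2.5 N more per 10 mm/s of speed; it stays where left. It ends on a hard seat whose height differs by 10 mm between fittings (rim then 1 to 11 mm above the housing) and can only be felt: the force rises steeply.
- flange: Loose turned steel flange ring, 60 mm in diameter, 14 mm high; a bystander. Origin at the centre of its underside.
- v_block: Loose steel V-block, 45 x 48 x 36 mm; a bystander. Origin at the centre of its underside.
- dish: Loose round steel dish with weld nuts, 95 mm in diameter, 28 mm high; a bystander. Origin at the centre of its underside.
- gauge: Loose flat steel snap gauge, 36 x 110 x 8 mm; a bystander. Origin at the centre of its underside.
- spanner: Loose spanner, 28 x 192 x 10 mm; a bystander. Origin at the centre of its underside.
- socket: Fixed grey socket housing, 80 x 80 mm and 46 mm high, with four screw heads 4 mm high at the corners of its top; origin at the centre of its underside. In its bore stands a split steel taper sleeve; before it is driven its rim stands 5 to 17 mm above the housing.
Things that resemble listed ones, but are neither listed nor needed, are in the scene too. What is shaped like the part that bears sleeve but green is not meant. There is more than one size of the socket; the one meant has the size given above.

How it is judged (in metres and radians):
On the way, in this order (a step that is already met when the one before it is completed fails the run):
1. the post stands upright in the taper sleeve, let go (horizontal distance between post_tip and socket_axis below 0.003 m and angle between post_tip's own z axis and vertical below 0.06 rad and z of post_tip in the frame of socket_axis below -0.02 m and contact force between post and the fingers below 0.2 N), for 0.2 s.
2. the sleeve is fully home and the fingertips, above the post's head, have pressed on the post there with more than 14 N (value of joint sleeve above 0.0045 m and z of the grasp point in the frame of post_head above 0 m and contact force between post and the fingers above 14 N), for 0.02 s.
At the end, for the whole second after the job is handed in: The sleeve is driven down to within 1.5 mm of its seat, with the post upright in it (tilt under 0.05 rad, shank tip within 3 mm and head within 6 mm of the sleeve's axis, shank tip at least 28 mm below the housing's top face), at rest and let go (value of joint sleeve above 0.0045 m and horizontal distance between post_tip and socket_axis below 0.003 m and horizontal distance between post_head and socket_axis below 0.006 m and angle between post_tip's own z axis and vertical below 0.05 rad and z of post_tip in the frame of socket_axis below -0.028 m and contact force between post and the fingers below 0.2 N and linear speed of post below 0.02 m/s); the robot touches nothing.
It fails at once if the fingertips push on the post's head with more than 30 N, or a push on the held post loads the taper just as hard (over 75 N summed over the walls of the sleeve) ((z of the grasp point in the frame of post_head above 0 m and contact force between post and the fingers above 30 N) or contact force between post and sleeve above 75 N).
It fails at once if a loose bystander is moved by more than 30 mm (distance of any of flange, v_block, dish, gauge, spanner from where it was at the start of the episode above 0.03 m).
It also fails if it takes over 51 s, if anything falls off the work surface, if the arm or the gripper's body presses on something with over 40 N, if the wrist force passes 120 N, or if a joint passes its speed limit or range.

### The arm

A 6-joint arm with a two-finger parallel gripper is mounted at the origin on a cart in front of the work surface, level with it; the furniture and walls round the work are solid. World frame = base frame: x ahead of the robot, y to its left, z up, the work surface at z = 0. Lengths are in mm, angles in degrees, forces in N, time in s.
With the tool pointing down it reaches from about 300 to 850 mm from the base axis. Payload 4.2 kg.
Tool frame: the origin (TCP) lies at the centre of the arm's flange, where the gripper is bolted on; the fingertips stand 191 mm ahead of it and the grasp point (between the pads) lies 172 mm ahead of it; z points along the fingers, y is the direction in which the jaws open and shut (so a half turn about z gives the same grasp; the last joint's range is limited). The gripper opens to 91 mm and grips with 3 to 60 N. Pads are 32 mm wide; open, the fingers measure 118 mm over their backs; the gripper's body (76 mm by 178 mm) begins 60 mm behind the grasp point.
Start: joints at [71.62, 18.312, 89.639, -0, 72.044, -1.146], TCP at [170.36, 549.181, 404.776] pointing down, gripper open.
Joint ranges: [-177.97, 177.97], [-48.28, 115.42], [12.27, 149.76], [-77.06, 257.06], [2.81, 150.46], [-146.56, 146.56]. Speed limits (degrees/s): [147.25, 147.25, 180, 180, 180, 180].

### API

Orientations are given as [roll, pitch, yaw] about the fixed x, y, z axes, in that order (R = Rz(yaw) Ry(pitch) Rx(roll)).
In Python, from workcell import status, vision, ticket gives the robot as it stands.
- The arm moves only by the shell command python3 -m jog 'ROWS' [FORCE]. ROWS is JSON, a list of rows, each a list of 7 numbers: the finger opening in m, from 0 to 0.0912, then the shift along the tool's x, y, z in m, then the turn, a rotation vector about the tool's x, y, z in rad. A call has 1 to 12 rows; each row shifts and turns the commanded pose from where the row before left it, along the tool's axes as they then stand; what a row does not reach is not made up. A row lasts 1/8 s, in which the tool goes at most 62.5 mm and 10.7 degrees, less where a joint would pass 70% of its speed; a pose out of reach is approached as far as the arm can. A call with a gripper value outside its range is refused whole. The fingers move at their own pace and stop on an object; FORCE is the grip in N (left out, the last holds). Time passes only in rows, so rows that do not move let the fingers close. It gives the time, the measured TCP pose, the force and the opening at its end, in the units of the state.
- status.state(): the state, without advancing time (a new reading comes with each control period).
- vision.grab_frame(name): name is "side" or "top" or "wrist"; returns a dict with "color" (480x640x3 uint8, blue, green, red), "depth" (480x640 float32, mm along the optical axis (not along the pixel's ray), 0 where there is no reading), "fov_y" (degrees; the focal length in pixels is half the picture's height over the tangent of half this angle, whatever the lens; pixels are square), "cx", "cy" (the principal point, pixels), "pose" (4x4, takes a point from camera to world coordinates). Camera axes: x right, y down, z forward; pixel columns grow to the right and rows downward; lengths in mm; the calibration is good to about 2 mm. The wrist camera is an equidistant fisheye: a pixel r from the principal point sees the ray r / f radians off the axis. A picture is of the moment at which its call begins.
- ticket.job_done(): hands the job in, once; it reports no verdict.
Trained networks look in the newest picture that a camera, given by its name, has taken for a name from the list of things; names that differ only in an ending like _2 or _b are one class to them, and where a whole thing is asked for, a point or a joint stands for the part that bears it (a point fixed in the world has none). Each returns a list of dicts, best first, with "p" (0 to 1); they miss things now and then, are a little off and sometimes report something else, mostly with a low value. They report only what shows in the picture. A call takes as long as a camera call. They do not tell look-alikes from the thing itself.
- vision.find_in(camera, label): "location" ([x, y, z] in mm, in world coordinates, good to about 4 mm: the middle of the surface that is visible of it).
- vision.silhouettes(camera, label): "pixels" (480x640 bool, what is visible of it).
The state is a dict: "time_s": time; "qpos": joint angles; "qvel": joint speeds; "effort": joint torques, N m; "ee_pos": TCP position; "ee_rot": TCP orientation; "force": force on the tool from outside, world axes, zero at the start; "torque": the same for the moment, N m; "gripper_width": finger opening in mm.
Only numpy, scipy, OpenCV 4.12 (cv2) and the standard library are available. Lean on these libraries where they do the work, as an engineer would, in place of code of your own. Each camera call takes 0.05 s, during which the arm holds its last target.

## Working session

There is one attempt and no reset: what is moved stays moved. The work goes in short steps, Python scripts to look and compute and a shell command to move; the robot and the scene stay as the last step left them, time stands still between calls to the robot, and variables do not carry over. Pictures are saved under pics/ and viewed, and the job is handed in when it is done.

```bash
mkdir -p pics; ls; python3 - <<'E'
from workcell import status, vision
import cv2
print(status.state())
for c in ["side","top","wrist"]:
    f=vision.grab_frame(c); cv2.imwrite(f"pics/{c}0.png",f["color"]); print(c,f["fov_y"],f["cx"],f["cy"],f["pose"].tolist() if hasattr(f["pose"],'tolist') else f["pose"])
    for l in ["post_grip","rack","socket","sleeve"]:
        print(c,l,[([round(v) for v in d["location"]],round(d["p"],2)) for d in vision.find_in(c,l)])
E
```

```text
pics
{'time_s': 0.0, 'qpos': array([ 7.16196550e+01,  1.83517734e+01,  8.97068573e+01, -5.75900782e-04,
        7.20411446e+01, -1.14558348e+00]), 'qvel': array([ 0.00249744, -0.00332853, -0.06420424, -0.05712674,  0.08196085,
       -0.03984634]), 'effort': array([-1.66887610e-03, -4.12456763e+01, -2.31975675e+01,  7.23990239e-02,
        4.57939622e-02, -1.45785048e-04]), 'ee_pos': array([170.31162625, 549.02871769, 403.91558479]), 'ee_rot': array([-1.79900234e+02, -1.44737099e-03,  1.62765415e+02]), 'force': array([ 0.1713969 ,  0.48655905, -0.28050524]), 'torque': array([ 0.06980229, -0.0021284 , -0.01991865]), 'gripper_width': 91.03132189977534}
side 44.213929173059014 320.3191451557899 245.35156358992563 [[0.9854149254354355, 0.09099106924812728, -0.14379864410403054, 735.8505760667058], [0.16847674800376147, -0.4028014727924079, 0.8996480194489088, -1016.7240541521265], [0.023937629605961405, -0.910753313929381, -0.4122564627213238, 572.9776552660989], [0.0, 0.0, 0.0, 1.0]]
side post_grip [([520, -193, 88], 0.72)]
side rack [([528, -208, 38], 0.84)]
side socket [([507, 99, 42]
[... 418 characters left out ...]
0.9857017179301184, 1003.8165762493699], [0.0, 0.0, 0.0, 1.0]]
top post_grip [([513, -180, 106], 0.59)]
top rack [([508, -178, 60], 0.71)]
top socket [([483, 131, 48], 0.57), ([510, -58, 35], 0.57)]
top sleeve [([472, 246, 50], 0.7), ([487, 136, 52], 0.59), ([484, 37, 50], 0.53)]
wrist 65.70646984690485 320.7390178954823 239.9991313227709 [[0.29630578423758935, 0.9153311885731188, 0.2727117479183239, 92.87942158752462], [0.955092793616391, -0.2842087950549432, -0.08380403567522339, 573.0371550555549], [0.0007986296913679786, 0.2852966456843432, -0.9584389318844875, 385.3386302257548], [0.0, 0.0, 0.0, 1.0]]
wrist post_grip []
wrist rack [([492, -189, 60], 0.7)]
wrist socket []
wrist sleeve []
```

View pics/side0.png

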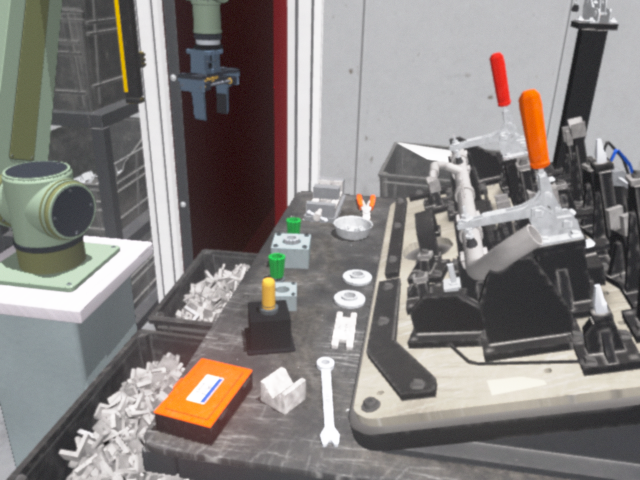

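View pics/top0.png

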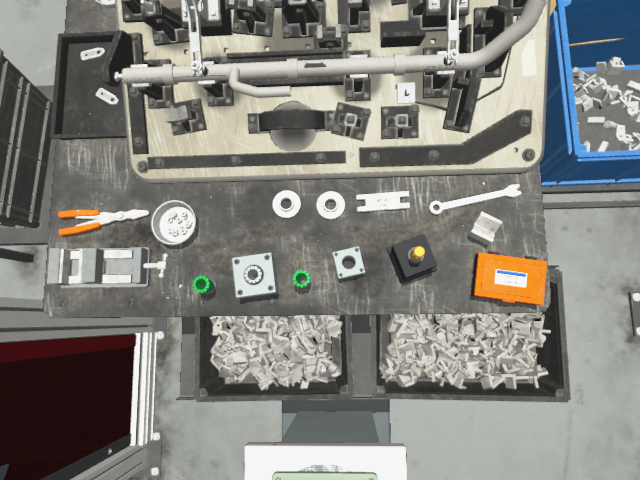

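View pics/wrist0.png

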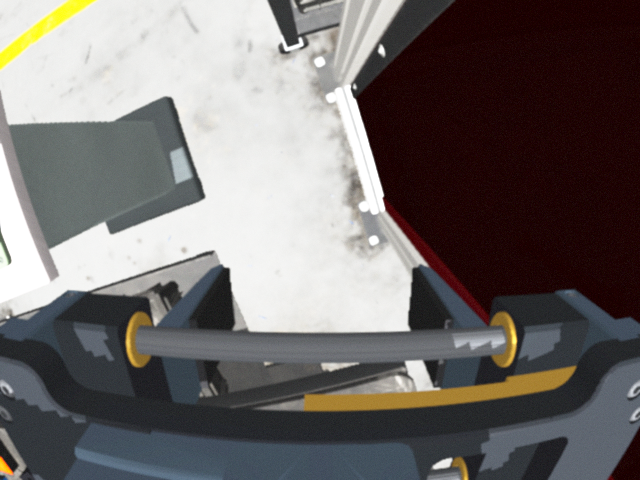

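The top picture shows the post in the black rack at (412,258) and the large grey socket with sleeve at (254,275). The small socket is at (350,263), and the green cups are decoys. I'll measure these from depth next.

```bash
cat > h.py <<'E'
import numpy as np, cv2
from workcell import status, vision
def cloud(c):
    f=vision.grab_frame(c); F=240/np.tan(np.radians(f["fov_y"]/2))
    v,u=np.mgrid[0:480,0:640]; d=f["depth"].astype(float)
    dx,dy=(u-f["cx"])/F,(v-f["cy"])/F
    if c=="wrist":
        r=np.hypot(dx,dy); s=np.where(r>1e-9,np.tan(np.minimum(r,1.5))/np.maximum(r,1e-9),1); dx,dy=dx*s,dy*s
    P=np.stack([dx*d,dy*d,d,np.ones_like(d)],-1)@np.array(f["pose"]).T
    P=P[...,:3]; P[d<=0]=np.nan
    return f,P
def sel(P,cx,cy,R,z0,z1):
    Q=P.reshape(-1,3); m=(np.hypot(Q[:,0]-cx,Q[:,1]-cy)<R)&(Q[:,2]>z0)&(Q[:,2]<z1); return Q[m]
def rep(n,Q):
    if len(Q)<3: print(n,len(Q)); return
    r=cv2.minAreaRect(Q[:,:2].astype(np.float32)); print(n,len(Q),"mean",Q.mean(0).round(1),"rect",np.round(r[0],1),np.round(r[1],1),round(r[2],1),"zmed",np.median(Q[:,2]).round(1))
def circ(Q):
    A=np.c_[2*Q[:,:2],np.ones(len(Q))]; s=np.linalg.lstsq(A,(Q[:,:2]**2).sum(1),rcond=None)[0]; return s[:2].round(1),round(float(np.sqrt(s[2]+s[:2]@s[:2])),1)
E
python3 - <<'E'
from h import *
for c in ["top","side"]:
    f,P=cloud(c); print(c)
    rep("table",sel(P,600,50,300,-10,8))
    rep("rack",sel(P,510,-180,60,53,66)); Q=sel(P,510,-180,50,70,125); rep("post>70",Q); 
    if len(Q): z=np.percentile(Q[:,2],98); print("top z",z); rep("head",sel(P,510,-180,50,z-3,z+5))
    rep("housing",sel(P,483,131,65,40,48.5)); rep("above",sel(P,483,131,25,51,75)); rep("small",sel(P,510,-58,50,25,50))
    print(np.histogram(sel(P,483,131,25,20,75)[:,2],bins=range(20,76,3)))
E
```

```text
top
table 30029 mean [552.1  48.8   0.7] rect [549.3  50. ] [289.2 599.6] 0.0 zmed 0.6
rack 942 mean [ 515.7 -185.5   60.5] rect [ 516.8 -186.4] [66.3 66.3] 20.0 zmed 60.5
post>70 175 mean [ 514.3 -183.8  106. ] rect [ 516.  -184.5] [27.2 24.4] 9.5 zmed 115.8
top z 120.36232565078116
head 61 mean [ 516.2 -186.   118.9] rect [ 515.1 -185.6] [16.6 18.3] 43.9 zmed 118.7
housing 1126 mean [485.6 133.1  45.9] rect [485.8 133.4] [80.3 80.5] 7.1 zmed 46.1
above 122 mean [485.1 133.1  54.3] rect [485.4 132.8] [32.2 33. ] 1.3 zmed 54.3
small 594 mean [509.1 -57.1  32. ] rect [509.7 -57. ] [55.5 54.3] 11.8 zmed 32.0
(array([  2,  11,   6,  10,  12,  15,  15,  33, 120,  56,  43,  66,  20,
         0,   0,   0,   0,   0]), array([20, 23, 26, 29, 32, 35, 38, 41, 44, 47, 50, 53, 56, 59, 62, 65, 68,
       71, 74]))
side
table 11912 mean [557.  -12.1   3.3] rect [540.4  49.2] [597.6 270.9] 90.0 zmed 3.3
rack 798 mean [ 521.  -195.7   61.7] rect [ 518.3 -185.4] [66.  71.8] 19.9 zmed 62.7
post>70 457 mean [ 519.4 -191.2   95.7] rect [ 518.1 -188.7] [30.2 25.6] 12.4 zmed 95.6
top z 121.79365279071001
head 60 mean [ 518.3 -186.2  120.7] rect [ 517.8 -185.4] [20.  18.2] 39.9 zmed 120.8
housing 229 mean [490.3 112.6  45.6] rect [487.3 134.1] [80.4 87.9] 6.6 zmed 46.3
above 107 mean [487.2 133.2  55.3] rect [484.9 132.5] [40.3 34.6] 15.9 zmed 55.8
small 367 mean [518.6 -57.5  32.8] rect [516.8 -53.3] [40.6 61.9] 11.9 zmed 33.6
(array([ 0,  0,  0,  0,  0,  0,  0,  1,  8, 65, 40, 40, 46,  1,  0,  0,  0,
        0]), array([20, 23, 26, 29, 32, 35, 38, 41, 44, 47, 50, 53, 56, 59, 62, 65, 68,
       71, 74]))
```

```bash
python3 - <<'E'
from h import *
f,P=cloud("top"); cv2.imwrite("pics/t1.png",cv2.resize(f["color"][215:305,190:450],None,fx=3,fy=3,interpolation=cv2.INTER_CUBIC))
f,P=cloud("side"); cv2.imwrite("pics/s1.png",cv2.resize(f["color"][205:365,220:380],None,fx=3.5,fy=3.5,interpolation=cv2.INTER_CUBIC))
E
```

```text
(no output)
```

View pics/t1.png

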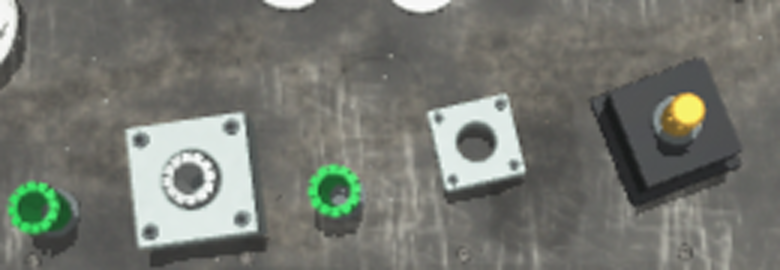

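View pics/s1.png

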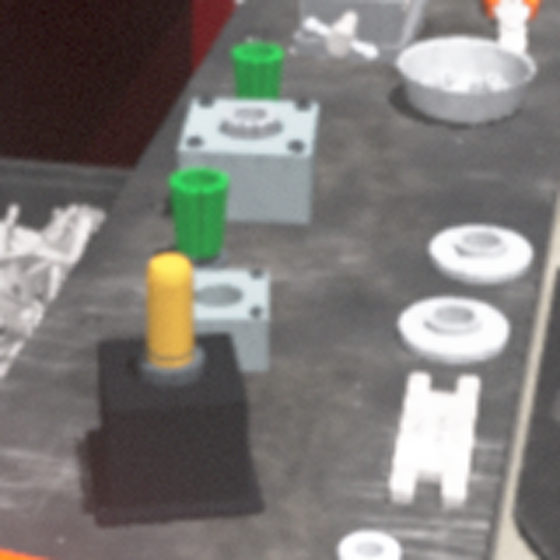

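The measured positions are:
- **Target socket:** 80x80 mm, centre (485.6, 133.2), sleeve rim about 10 mm above the housing.
- **Post:** centred near (516, -186), head at z 118.

Next I work out the move.

```bash
cat >> h.py <<'E'
from scipy.spatial.transform import Rotation as Ro
def to(x,y,z,yaw=None):
    s=status.state(); R=Ro.from_euler('xyz',s["ee_rot"],degrees=True)
    d=R.inv().apply(np.array([x,y,z])-s["ee_pos"]); print("t",s["time_s"],"pos",s["ee_pos"].round(1),"rot",s["ee_rot"].round(2),"F",s["force"].round(1),"w",round(s["gripper_width"],1),"tool delta mm",d.round(1)); 
    G=Ro.from_euler('xyz',[180,0,s["ee_rot"][2] if yaw is None else yaw],degrees=True)
    print(" rotvec to vertical",(R.inv()*G).as_rotvec().round(4))
E
python3 -c "
from h import *
to(515.9,-185.9,404.8)"
```

```text
t 0.95 pos [170.3 549.2 404.8] rot [179.99  -0.   162.77] F [-0.5  0.4  0.1] w 91.0 tool delta mm [-5.478e+02 -5.997e+02 -1.000e-01]
 rotvec to vertical [ 0.0001 -0.     -0.    ]
```

```bash
python3 -m jog '[[0.07,-0.042,-0.046,0,0,0,0],[0.07,-0.042,-0.046,0,0,0,0],[0.07,-0.042,-0.046,0,0,0,0],[0.07,-0.042,-0.046,0,0,0,0],[0.07,-0.042,-0.046,0,0,0,0],[0.07,-0.042,-0.046,0,0,0,0]]' 15
```

```text
time_s: 1.7
ee_pos: [329.7, 209.1, 405.1]
ee_rot: [179.9, 0.1, 162.8]
force: [0.7, -0.1, 0.7]
gripper_width: 70.7
```

```bash
python3 -m jog '[[0.07,-0.042,-0.046,0,0,0,0],[0.07,-0.042,-0.046,0,0,0,0],[0.07,-0.042,-0.046,0,0,0,0],[0.07,-0.042,-0.046,0,0,0,0],[0.07,-0.042,-0.046,0,0,0,0],[0.07,-0.042,-0.046,0,0,0,0],[0.07,-0.042,-0.046,0,0,0,0],[0.07,0,0,0,0,0,0]]'; python3 - <<'E'
from h import *
f,P=cloud("wrist"); cv2.imwrite("pics/w2.png",f["color"])
rep("rack",sel(P,516,-186,60,53,66)); Q=sel(P,516,-186,40,110,125); rep("head",Q)
rep("rim",sel(P,485.6,133,30,51,70))
to(515.9,-185.9,300)
E
```

```text
time_s: 2.7
ee_pos: [515.9, -187.2, 404.0]
ee_rot: [-180.0, 0.0, 162.5]
force: [0.1, 1.1, -1.1]
gripper_width: 70.1
rack 3969 mean [ 513.5 -184.1   60.7] rect [ 516.8 -184.8] [66.9 66.7] 20.3 zmed 60.7
head 652 mean [ 515.3 -184.5  117.5] rect [ 516.4 -184.7] [20.9 20.8] 29.6 zmed 118.1
rim 390 mean [485.7 133.7  54.2] rect [486.1 134.6] [34.3 34.5] 3.2 zmed 54.4
t 2.75 pos [ 515.  -185.2  404.1] rot [ 1.7997e+02 -7.0000e-02  1.6260e+02] F [-0.6  0.2 -0.3] w 70.5 tool delta mm [ -1.2  -0.5 104.1]
 rotvec to vertical [ 0.0005 -0.0011 -0.    ]
```

View pics/w2.png

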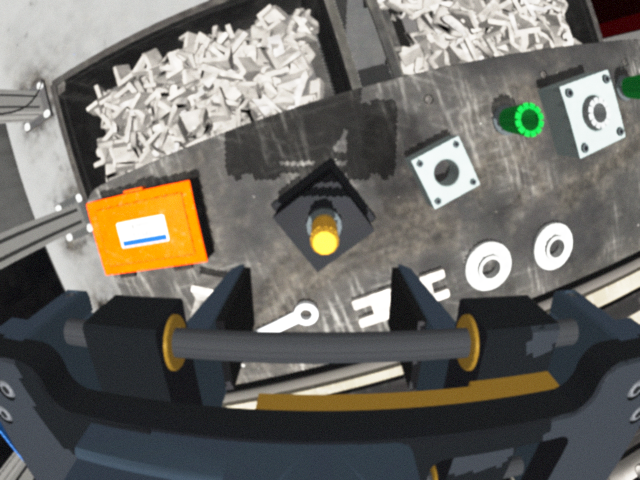

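The wrist view shows the post head at (323,238), between the open fingers in y. Its measured position (516, -185) agrees with the TCP, so I descend and grip.

```bash
python3 -m jog '[[0.07,0,0,0.045,0,0,0],[0.07,0,0,0.045,0,0,0],[0.07,0,0,0.030,0,0,0],[0.07,0,0,0.017,0,0,0],[0.07,0,0,0,0,0,0]]' 15; python3 - <<'E'
from h import *
f,P=cloud("wrist"); cv2.imwrite("pics/w3.png",f["color"]); rep("head",sel(P,516,-186,40,108,125)); to(516,-185.3,266)
E
```

```text
time_s: 3.38
ee_pos: [513.8, -182.2, 266.9]
ee_rot: [180.0, -0.2, 162.9]
force: [-0.1, -0.1, -0.3]
gripper_width: 69.7
head 1341 mean [ 506.4 -189.2  115.4] rect [ 512.5 -182.9] [73.4 33.4] 73.1 zmed 115.4
t 3.425 pos [ 514.4 -182.6  268. ] rot [ 1.7998e+02 -5.0000e-02  1.6284e+02] F [-0.2  0.3  0.3] w 69.7 tool delta mm [-2.4 -2.1  2. ]
 rotvec to vertical [ 0.0004 -0.0008 -0.    ]
```

View pics/w3.png

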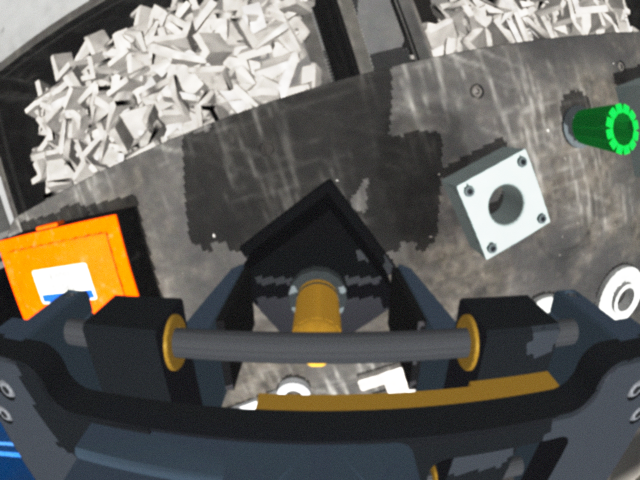

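The post at (318,305) sits centred between the fingers. After a small correction I close.

```bash
python3 -m jog '[[0.07,-0.002,-0.002,0.001,0,0,0],[0.03,0,0,0,0,0,0],[0.01,0,0,0,0,0,0],[0.01,0,0,0,0,0,0],[0.01,0,0,0,0,0,0],[0.01,0,0,0,0,0,0]]' 20; python3 -c "
from h import *
to(516,-185.3,266);to(516,-185.3,266)"
```

```text
time_s: 4.18
ee_pos: [516.0, -186.2, 266.7]
ee_rot: [180.0, -0.0, 162.8]
force: [-0.3, 0.6, 0.4]
gripper_width: 22.9
t 4.175 pos [ 516.  -186.2  266.7] rot [179.98  -0.   162.75] F [-0.3  0.6  0.4] w 22.9 tool delta mm [0.3 0.9 0.7]
 rotvec to vertical [ 0.0004 -0.     -0.    ]
t 4.175 pos [ 516.  -186.2  266.7] rot [179.98  -0.   162.75] F [-0.3  0.6  0.4] w 22.9 tool delta mm [0.3 0.9 0.7]
 rotvec to vertical [ 0.0004 -0.     -0.    ]
```

```bash
python3 -m jog '[[0.01,0,0,-0.010,0,0,0],[0.01,0,0,-0.020,0,0,0],[0.01,0,0,-0.035,0,0,0],[0.01,0,0,-0.035,0,0,0]]' 25; python3 -c "
from h import *
to(485.7,133.4,366)"
```

```text
time_s: 4.68
ee_pos: [515.8, -186.2, 367.9]
ee_rot: [180.0, -0.0, 162.8]
force: [0.5, 0.8, -1.8]
gripper_width: 21.4
t 4.675 pos [ 515.8 -186.2  367.9] rot [ 1.8000e+02 -4.0000e-02  1.6277e+02] F [ 0.5  0.8 -1.8] w 21.4 tool delta mm [123.4 296.3   2. ]
 rotvec to vertical [ 0.     -0.0007 -0.    ]
```

```bash
python3 -m jog '[[0.01,0.010,0.024,0,0,0,0],[0.01,0.019,0.045,0,0,0,0],[0.01,0.022,0.053,0,0,0,0],[0.01,0.022,0.053,0,0,0,0],[0.01,0.022,0.053,0,0,0,0],[0.01,0.018,0.044,0,0,0,0],[0.01,0.010,0.024,0,0,0,0],[0.01,0,0,0,0,0,0],[0.01,0,0,0,0,0,0]]'; python3 - <<'E'
from h import *
to(485.7,133.4,366)
for c in ["side","top","wrist"]:
    f,P=cloud(c); cv2.imwrite(f"pics/{c}4.png",f["color"])
    for z0,z1 in [(112,120),(120,130),(130,140),(140,150),(150,158),(161,169),(169,180)]:
        Q=sel(P,485.7,133.4,22,z0,z1)
        if len(Q)>5: print(c,z0,z1,len(Q),Q.mean(0).round(1),"circ",circ(Q), "xr",Q[:,0].min().round(1),Q[:,0].max().round(1),"yr",Q[:,1].min().round(1),Q[:,1].max().round(1))
E
```

```text
time_s: 5.8
ee_pos: [486.1, 132.4, 366.9]
ee_rot: [-180.0, 0.0, 162.8]
force: [-0.5, -0.2, -2.7]
gripper_width: 21.6
t 5.8 pos [486.1 132.4 366.9] rot [-1.7997e+02  1.0000e-02  1.6277e+02] F [-0.5 -0.2 -2.7] w 21.6 tool delta mm [0.7 0.8 0.9]
 rotvec to vertical [-0.0006  0.0001 -0.    ]
side 120 130 34 [489.2 127.3 124.7] circ (array([488.5, 130.5]), 6.6) xr 481.6 495.6 yr 122.6 136.2
side 130 140 34 [489.2 126.1 134.6] circ (array([488.5, 129.1]), 6.0) xr 481.6 496.2 yr 121.7 132.2
side 140 150 42 [489.  125.3 145.5] circ (array([488.4, 129.2]), 7.7) xr 478.8 498.0 yr 119.2 132.0
side 150 158 33 [489.8 125.  154.1] circ (array([488.6, 129.2]), 8.2) xr 479.3 498.5 yr 117.5 132.9
side 161 169 38 [490.1 122.5 165.9] circ (array([488.1, 132.6]), 14.8) xr 472.4 502.7 yr 116.4 139.5
side 169 180 68 [489.1 124.6 172.6] circ (array([487.3, 130.6]), 12.5) xr 467.8 503.1 yr 113.1 144.0
wrist 112 120 31 [480.2 133.5 117.9] circ (array([486.7, 131.9]), 7.7) xr 478.8 483.9 yr 127.1 139.1
wrist 120 130 81 [479.8 133.8 125.4] circ (array([485.6, 132.2]), 7.4) xr 477.7 485.2 yr 125.6 139.9
wrist 130 140 89 [479.1 134.1 134.8] circ (array([486.6, 131.8]), 9.0) xr 477.3 485.4 yr 125.7 140.7
wrist 140 150 40 [477.8 134.4 142.6] circ (array([485.4, 132.3]), 8.5) xr 476.6 481.3 yr 127.2 139.8
wrist 161 169 519 [475.1 135.3 167.2] circ (array([481. , 133.6]), 9.6) xr 470.4 487.5 yr 121.5 145.8
wrist 169 180 552 [477.  135.4 174. ] circ (array([475.5, 135.9]), 8.3) xr 466.2 488.4 yr 122.0 152.3
```

View pics/side4.png

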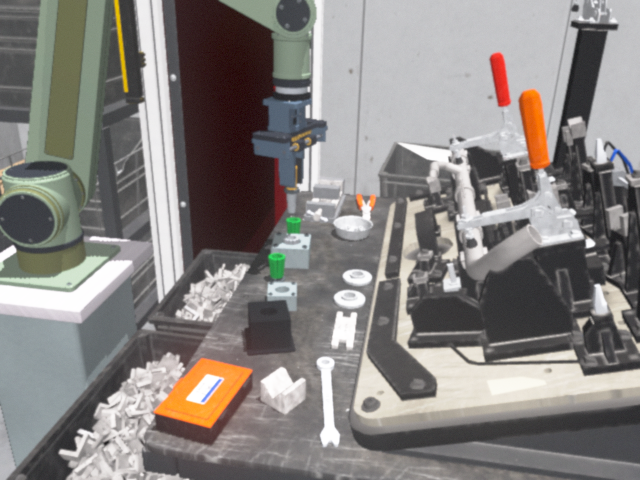

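View pics/wrist4.png

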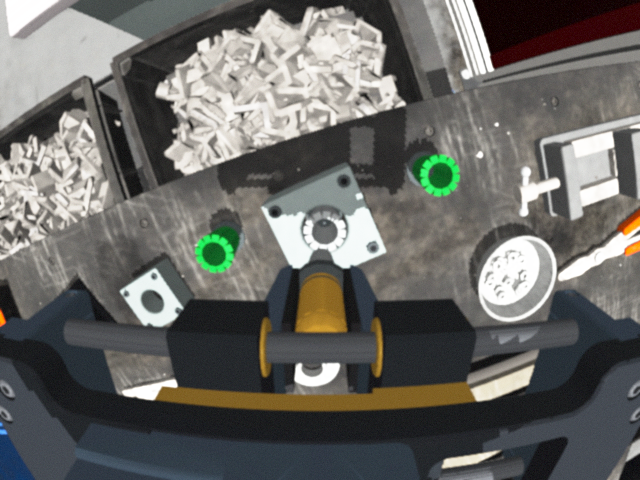

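The side view shows the post held upright at about (292,200), above the socket at (291,250). The wrist view shows the shank tip near the sleeve at (325,230). I lower to just above the rim and compare the two in the same pictures.

```bash
python3 -m jog '[[0.01,0.0005,0.0008,0.025,0,0,0],[0.01,0,0,0.018,0,0,0],[0.01,0,0,0,0,0,0],[0.01,0,0,0,0,0,0]]'; python3 - <<'E'
from h import *
to(485.7,133.4,366)
for c in ["side","wrist","top"]:
    f,P=cloud(c); 
    x,y,w,h={"side":(240,160,100,120),"wrist":(220,180,240,180),"top":(200,220,120,90)}[c]
    cv2.imwrite(f"pics/{c}5.png",cv2.resize(f["color"][y:y+h,x:x+w],None,fx=600/h if c!="wrist" else 3,fy=600/h if c!="wrist" else 3,interpolation=cv2.INTER_CUBIC))
    rep(c+" housing",sel(P,485.7,133.4,65,40,48.5)); rep("rim",sel(P,485.7,133.4,22,51.5,60))
    for z0,z1 in [(64,74),(74,84),(84,94),(94,104),(104,112),(117,124)]:
        Q=sel(P,485.7,133.4,22,z0,z1)
        if len(Q)>5: print(c,z0,z1,len(Q),Q.mean(0).round(1),"circ",circ(Q), "xr",Q[:,0].min().round(1),Q[:,0].max().round(1),"yr",Q[:,1].min().round(1),Q[:,1].max().round(1))
E
```

```text
time_s: 6.45
ee_pos: [486.4, 133.4, 324.5]
ee_rot: [180.0, 0.1, 162.7]
force: [0.3, -0.2, -1.5]
gripper_width: 21.4
t 6.45 pos [486.4 133.4 324.5] rot [1.7996e+02 6.0000e-02 1.6272e+02] F [ 0.3 -0.2 -1.5] w 21.4 tool delta mm [  0.6  -0.2 -41.5]
 rotvec to vertical [0.0007 0.0011 0.    ]
side housing 233 mean [491.3 111.7  45.4] rect [487.3 133.6] [80.3 89.7] 6.6 zmed 46.3
rim 98 mean [487.7 133.2  55.7] rect [488.1 133.2] [33.6 32.5] 48.2 zmed 55.9
side 74 84 25 [489.9 129.1  79.7] circ (array([489.1, 131.6]), 6.0) xr 481.0 496.1 yr 123.1 136.8
side 84 94 31 [489.1 127.5  88.9] circ (array([488.6, 130.8]), 6.4) xr 480.8 497.1 yr 123.6 133.1
side 94 104 37 [490.1 126.5  99.1] circ (array([489.6, 129.3]), 6.9) xr 481.0 498.0 yr 119.8 137.5
side 104 112 32 [490.  126.4 108. ] circ (array([489.3, 130.3]), 7.7) xr 479.1 498.5 yr 120.9 136.0
side 117 124 28 [491.3 123.5 121. ] circ (array([489., 132.]), 12.4) xr 476.3 503.9 yr 116.7 138.1
wrist housing 6546 mean [473.5 139.2  46.5] rect [485.9 135. ] [80.8 80.7] 6.8 zmed 46.6
rim 747 mean [481.7 136.7  54.4] rect [483.2 135.8] [34.1 28.9] 73.6 zmed 54.5
wrist 74 84 75 [480.8 135.5  79.1] circ (array([486.5, 133.9]), 7.3) xr 478.7 485.8 yr 127.4 141.5
wrist 84 94 90 [480.  135.9  88.8] circ (array([487. , 133.7]), 8.4) xr 478.0 486.3 yr 127.5 142.4
wrist 94 104 72 [478.8 135.8  98.1] circ (array([485.8, 133.8]), 8.3) xr 477.1 483.8 yr 128.0 142.3
wrist 117 124 118 [473.8 138.2 121.6] circ (array([486.1, 133.8]), 14.7) xr 471.1 480.3 yr 125.6 147.6
top housing 46 mean [451.4 137.4  46. ] rect [481.2 116.7] [24.5 98.3] 55.9 zmed 46.1
rim 0
```

View pics/side5.png

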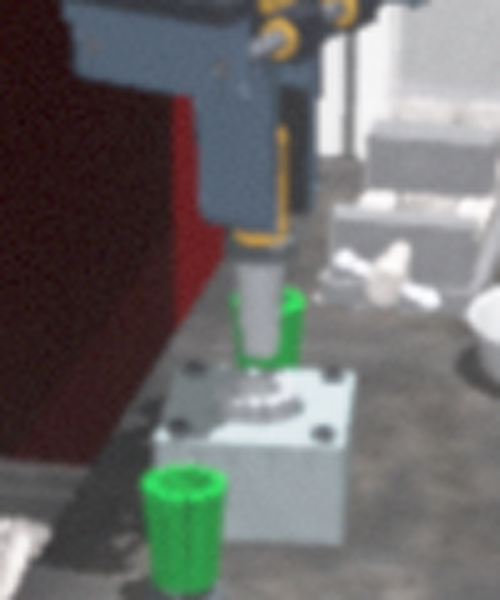

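View pics/wrist5.png

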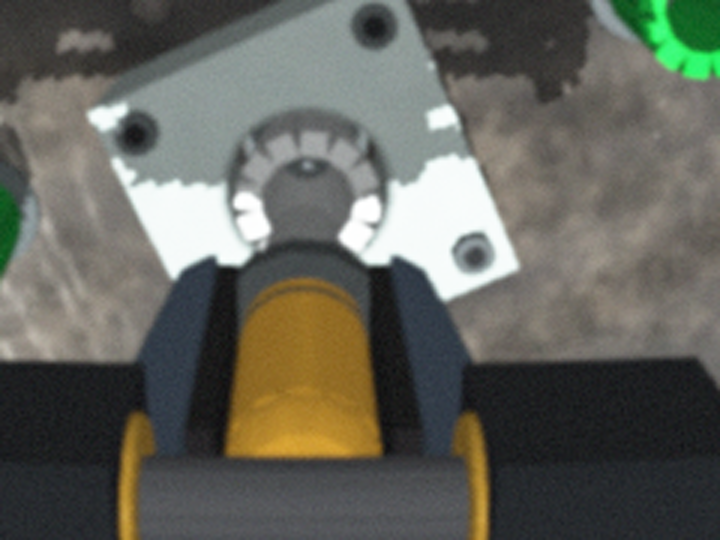

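In the side and wrist pictures the post is off the sleeve axis by about (+0.7, -1.1) mm. I correct that and lower it in.

```bash
python3 -m jog '[[0.01,0.001,0.0008,0,0,0,0],[0.01,0,0,0.012,0,0,0],[0.01,0,0,0.010,0,0,0],[0.01,0,0,0.010,0,0,0],[0.01,0,0,0.008,0,0,0],[0.01,0,0,0,0,0,0]]'; python3 -c "
from h import *
to(485.2,134.2,270)"
```

```text
time_s: 7.35
ee_pos: [485.1, 134.8, 282.9]
ee_rot: [-179.9, -0.1, 162.8]
force: [-0.9, -1.1, -2.3]
gripper_width: 21.3
t 7.35 pos [485.1 134.8 282.9] rot [-1.7995e+02 -9.0000e-02  1.6277e+02] F [-0.9 -1.1 -2.3] w 21.3 tool delta mm [-0.3 -0.6 12.9]
 rotvec to vertical [-0.0009 -0.0016  0.    ]
```

```bash
python3 -m jog '[[0.01,0,0,0.004,0,0,0],[0.01,0,0,0.003,0,0,0],[0.01,0,0,0.001,0,0,0],[0.01,0,0,0,0,0,0]]'; python3 -m jog '[[0.01,0,0,0.001,0,0,0],[0.01,0,0,0.001,0,0,0]]';python3 -m jog '[[0.01,0,0,0.001,0,0,0],[0.01,0,0,0,0,0,0]]';
```

```text
time_s: 7.85
ee_pos: [485.3, 134.9, 275.8]
ee_rot: [180.0, 0.0, 162.8]
force: [-0.4, -0.2, -2.2]
gripper_width: 21.5
time_s: 8.1
ee_pos: [485.3, 134.9, 273.8]
ee_rot: [180.0, 0.0, 162.8]
force: [-1.1, -0.4, -1.8]
gripper_width: 21.1
time_s: 8.35
ee_pos: [485.2, 134.9, 272.6]
ee_rot: [-180.0, -0.0, 162.8]
force: [-0.7, -0.1, -2.6]
gripper_width: 21.7
```

```bash
python3 -m jog '[[0.01,0,0,0.001,0,0,0],[0.01,0,0,0,0,0,0]]'; python3 -m jog '[[0.01,0,0,0.001,0,0,0],[0.01,0,0,0,0,0,0]]';python3 -m jog '[[0.01,0,0,0.0005,0,0,0],[0.01,0,0,0,0,0,0]]'; python3 - <<'E'
from h import *
for c in ["side","wrist"]:
    f,P=cloud(c)
    x,y,w,h={"side":(240,160,100,120),"wrist":(220,180,240,180)}[c]
    cv2.imwrite(f"pics/{c}6.png",cv2.resize(f["color"][y:y+h,x:x+w],None,fx=3 if c=="wrist" else 5,fy=3 if c=="wrist" else 5,interpolation=cv2.INTER_CUBIC))
    rep("rim",sel(P,485.7,133.4,22,51.5,60))
E
```

```text
time_s: 8.6
ee_pos: [485.2, 134.9, 271.7]
ee_rot: [180.0, -0.0, 162.8]
force: [0.6, -0.2, -1.2]
gripper_width: 21.4
time_s: 8.85
ee_pos: [485.2, 134.9, 270.7]
ee_rot: [-180.0, -0.0, 162.8]
force: [0.0, 0.6, -2.8]
gripper_width: 21.8
time_s: 9.1
ee_pos: [485.3, 134.9, 270.2]
ee_rot: [180.0, -0.0, 162.8]
force: [-0.3, 0.1, -2.1]
gripper_width: 20.9
rim 78 mean [488.9 126.8  56.2] rect [489.1 129.9] [32.6 29.3] 12.8 zmed 56.4
rim 439 mean [473.9 138.6  54.2] rect [474.1 138.4] [30.4 11. ] 73.7 zmed 54.4
```

View pics/side6.png

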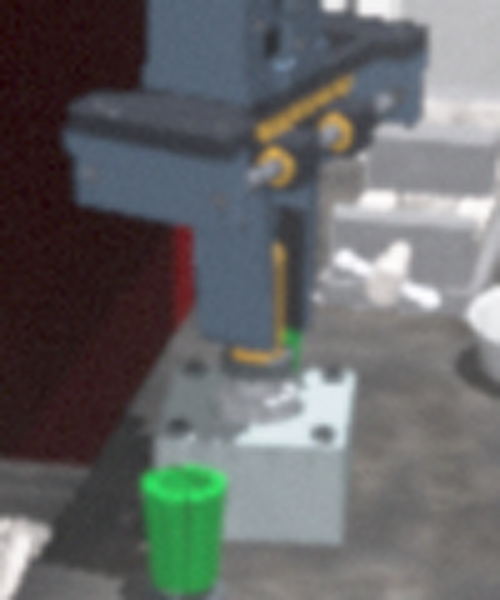

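View pics/wrist6.png

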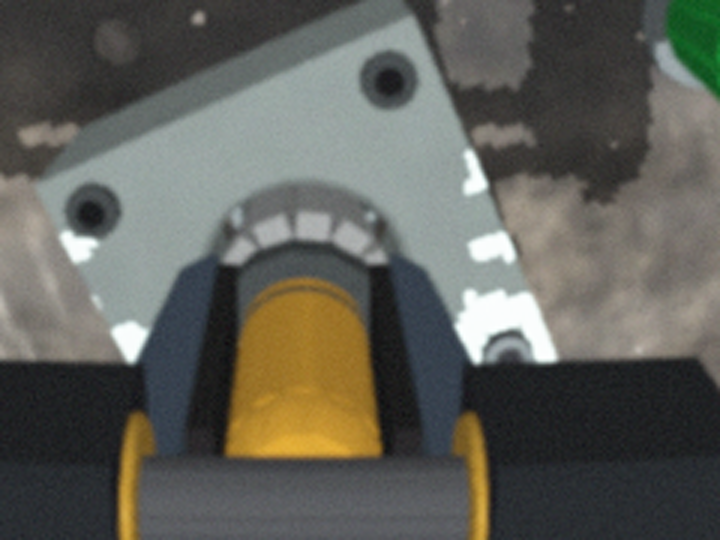

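The shank is inside the sleeve and the collar sits a few mm above its seated height. I go on by feel.

```bash
for i in 1; do python3 -m jog '[[0.01,0,0,0.0005,0,0,0],[0.01,0,0,0.0005,0,0,0]]'|grep -E "pos|force"; python3 -m jog '[[0.01,0,0,0.0005,0,0,0],[0.01,0,0,0,0,0,0]]'|grep -E "pos|force";python3 -m jog '[[0.01,0,0,0.0005,0,0,0],[0.01,0,0,0,0,0,0]]'|grep -E "pos|force"; done
```

```text
ee_pos: [485.3, 134.9, 269.2]
force: [0.4, -0.3, -1.7]
ee_pos: [485.2, 134.9, 268.7]
force: [-0.1, 0.2, -2.2]
ee_pos: [485.3, 134.9, 268.2]
force: [0.4, -0.0, -2.0]
```

```bash
python3 -m jog '[[0.01,0,0,0.0005,0,0,0],[0.01,0,0,0,0,0,0]]'|grep -E "pos|force";python3 -m jog '[[0.01,0,0,0.0005,0,0,0],[0.01,0,0,0,0,0,0]]'|grep -E "pos|force"
```

```text
ee_pos: [485.3, 134.9, 267.8]
force: [0.4, 0.8, -1.8]
ee_pos: [485.3, 135.0, 267.2]
force: [0.8, 0.6, -0.8]
```

```bash
python3 -m jog '[[0.01,0,0,0.0005,0,0,0],[0.01,0,0,0,0,0,0]]'|grep -E "pos|force";python3 -c "
from h import *
to(485.2,134.9,270)"
```

```text
ee_pos: [485.3, 135.0, 266.8]
force: [-0.1, 0.2, -1.8]
t 10.7 pos [485.3 135.  266.8] rot [179.98   0.   162.76] F [-0.1  0.2 -1.8] w 21.5 tool delta mm [ 0.1 -0.1 -3.2]
 rotvec to vertical [0.0004 0.0001 0.    ]
```

```bash
python3 -m jog '[[0.026,0,0,0,0,0,0],[0.03,0,0,0,0,0,0],[0.05,0,0,0,0,0,0],[0.06,0,0,0,0,0,0]]'; python3 - <<'E'
from h import *
for c in ["side","wrist"]:
    f,P=cloud(c)
    x,y,w,h={"side":(240,160,100,120),"wrist":(180,180,280,200)}[c]
    cv2.imwrite(f"pics/{c}7.png",cv2.resize(f["color"][y:y+h,x:x+w],None,fx=2.8 if c=="wrist" else 5,fy=2.8 if c=="wrist" else 5,interpolation=cv2.INTER_CUBIC))
E
```

```text
time_s: 11.2
ee_pos: [485.3, 134.8, 266.8]
ee_rot: [180.0, 0.0, 162.8]
force: [-0.5, -0.1, -0.7]
gripper_width: 46.9
```

View pics/side7.png

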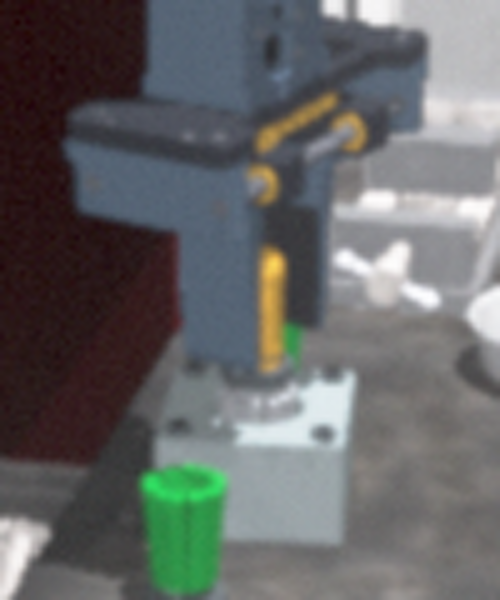

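View pics/wrist7.png

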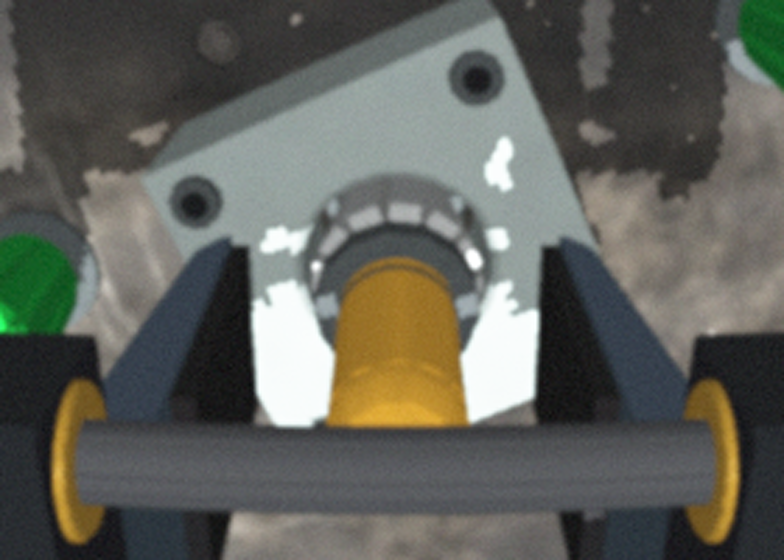

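The post stands free and upright in the sleeve, and the fingers are clear of it on both sides. I rise, close the fingers and measure the head.

```bash
python3 -m jog '[[0.06,0,0,-0.020,0,0,0],[0.06,0,0,-0.040,0,0,0],[0.05,0,0,-0.030,0,0,0],[0,0,0,-0.010,0,0,0],[0,0,0,0,0,0,0],[0,0,0,0,0,0,0]]' 20; python3 - <<'E'
from h import *
to(485.5,134.5,320)
for c in ["side","wrist"]:
    f,P=cloud(c)
    rep(c+" head",sel(P,485.7,134,22,108,130)); rep("housing",sel(P,485.7,133.4,65,40,48.5))
    for z0,z1 in [(72,80),(80,90),(90,100),(100,110)]:
        Q=sel(P,485.7,134,16,z0,z1)
        if len(Q)>5: print(c,z0,len(Q),circ(Q),Q.mean(0).round(1))
    x,y,w,h={"side":(240,130,100,150),"wrist":(180,150,280,200)}[c]
    cv2.imwrite(f"pics/{c}8.png",cv2.resize(f["color"][y:y+h,x:x+w],None,fx=2.8 if c=="wrist" else 4,fy=2.8 if c=="wrist" else 4,interpolation=cv2.INTER_CUBIC))
E
```

```text
time_s: 12.05
ee_pos: [484.9, 134.8, 365.3]
ee_rot: [-179.9, -0.1, 162.8]
force: [-0.8, 0.7, -0.7]
gripper_width: 22.8
t 12.05 pos [484.9 134.8 365.3] rot [-1.7992e+02 -1.4000e-01  1.6277e+02] F [-0.8  0.7 -0.7] w 22.8 tool delta mm [-0.8 -0.  45.3]
 rotvec to vertical [-0.0014 -0.0024  0.    ]
side head 81 mean [488.7 129.9 115.7] rect [489.1 132.5] [21.2 19.1] 59.9 zmed 115.8
housing 227 mean [491.4 110.   45.4] rect [487.5 133.3] [79.7 83.7] 7.5 zmed 46.2
side 72 34 (array([487.1, 133.2]), 9.5) [488.5 127.9  75.5]
side 80 43 (array([488.3, 131.1]), 7.8) [489.  127.7  84.7]
side 90 43 (array([488.4, 132.3]), 8.6) [489.6 127.1  95. ]
side 100 46 (array([488.6, 130.4]), 7.9) [489.3 126.7 105.4]
wrist head 868 mean [484.1 135.6 116.3] rect [485.7 135. ] [21.5 21.6] 71.1 zmed 117.1
housing 5787 mean [479.9 137.2  46.6] rect [486.  135.1] [81.  80.8] 7.2 zmed 46.7
wrist 72 83 (array([486.2, 134.9]), 11.1) [477.7 137.5  75.5]
wrist 80 90 (array([486., 135.]), 11.0) [477.3 137.8  85.3]
wrist 90 109 (array([485.5, 135.1]), 10.7) [477.5 137.5  94.9]
wrist 100 144 (array([485.8, 135.1]), 10.8) [477.4 137.4 105.3]
```

View pics/side8.png

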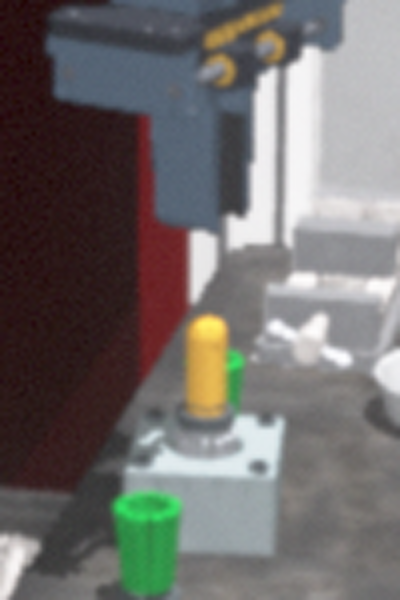

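View pics/wrist8.png

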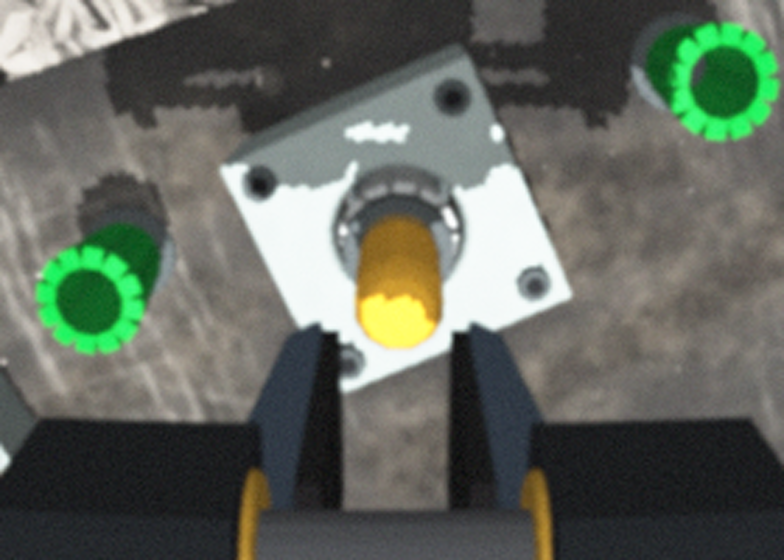

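```bash
python3 -m jog '[[0,-0.0005,0,0.020,0,0,0],[0,0,0,0.020,0,0,0],[0,0,0,0.012,0,0,0],[0,0,0,0,0,0,0]]'; python3 -m jog '[[0,0,0,0.001,0,0,0],[0,0,0,0.001,0,0,0]]' | grep -E "pos|force"; python3 -m jog '[[0,0,0,0.001,0,0,0],[0,0,0,0,0,0,0]]'
```

```text
time_s: 12.65
ee_pos: [485.5, 134.7, 313.7]
ee_rot: [-179.9, -0.1, 162.8]
force: [0.6, -0.5, 0.7]
gripper_width: 0.4
ee_pos: [486.0, 134.8, 313.4]
force: [0.1, 0.1, 0.7]
time_s: 13.15
ee_pos: [485.7, 134.7, 311.9]
ee_rot: [180.0, 0.0, 162.8]
force: [0.0, -0.0, -0.3]
gripper_width: 0.8
```

```bash
for k in 1; do python3 -m jog '[[0,0,0,0.001,0,0,0],[0,0,0,0,0,0,0]]' | grep -E "pos|force"; python3 -m jog '[[0,0,0,0.001,0,0,0],[0,0,0,0,0,0,0]]'| grep -E "pos|force"; python3 -m jog '[[0,0,0,0.0005,0,0,0],[0,0,0,0,0,0,0]]'| grep -E "pos|force"; done
```

```text
ee_pos: [485.7, 134.7, 310.7]
force: [-0.6, 0.1, -0.1]
ee_pos: [485.7, 134.7, 309.7]
force: [-0.9, -0.4, 0.2]
ee_pos: [485.7, 134.8, 309.2]
force: [-0.5, 0.1, 0.4]
```

```bash
for k in 1; do python3 -m jog '[[0,0,0,0.0005,0,0,0],[0,0,0,0,0,0,0]]' | grep -E "pos|force"; python3 -m jog '[[0,0,0,0.0005,0,0,0],[0,0,0,0,0,0,0]]'| grep -E "pos|force"; python3 -m jog '[[0,0,0,0.0005,0,0,0],[0,0,0,0,0,0,0]]'| grep -E "pos|force"; done
```

```text
ee_pos: [485.7, 134.8, 308.7]
force: [-0.3, 0.9, -0.6]
ee_pos: [485.7, 134.7, 308.2]
force: [-0.0, -0.6, -0.2]
ee_pos: [485.8, 134.8, 308.0]
force: [-0.7, 0.2, 2.3]
```

Contact is felt at TCP z of about 308. I keep pressing in 0.5 mm steps.

```bash
for k in 1; do python3 -m jog '[[0,0,0,0.0005,0,0,0],[0,0,0,0,0,0,0]]' | grep -E "pos|force"; python3 -m jog '[[0,0,0,0.0005,0,0,0],[0,0,0,0,0,0,0]]'| grep -E "pos|force"; done
```

```text
ee_pos: [485.8, 134.8, 307.8]
force: [-1.4, -0.9, 5.2]
ee_pos: [485.8, 134.8, 307.4]
force: [-0.9, -0.8, 6.3]
```

```bash
for k in 1; do python3 -m jog '[[0,0,0,0.0005,0,0,0],[0,0,0,0,0,0,0]]' | grep -E "pos|force"; python3 -m jog '[[0,0,0,0.0005,0,0,0],[0,0,0,0,0,0,0]]'| grep -E "pos|force"; done
```

```text
ee_pos: [485.8, 134.8, 306.9]
force: [0.2, -0.3, 6.1]
ee_pos: [485.8, 134.8, 306.4]
force: [-1.2, -0.3, 5.9]
```

```bash
for k in 1; do python3 -m jog '[[0,0,0,0.0005,0,0,0],[0,0,0,0,0,0,0]]' | grep -E "pos|force"; python3 -m jog '[[0,0,0,0.0005,0,0,0],[0,0,0,0,0,0,0]]'| grep -E "pos|force"; done
```

```text
ee_pos: [485.8, 134.8, 305.9]
force: [-0.8, -0.7, 5.6]
ee_pos: [485.8, 134.8, 305.4]
force: [-1.8, 0.3, 5.6]
```

```bash
for k in 1; do python3 -m jog '[[0,0,0,0.0005,0,0,0],[0,0,0,0,0,0,0]]' | grep -E "pos|force"; python3 -m jog '[[0,0,0,0.0005,0,0,0],[0,0,0,0,0,0,0]]'| grep -E "pos|force"; done
```

```text
ee_pos: [485.8, 134.8, 304.9]
force: [-1.4, -0.1, 6.1]
ee_pos: [485.9, 134.8, 304.4]
force: [-1.3, -0.9, 4.9]
```

```bash
for k in 1; do python3 -m jog '[[0,0,0,0.0005,0,0,0],[0,0,0,0,0,0,0]]' | grep -E "pos|force"; python3 -m jog '[[0,0,0,0.0005,0,0,0],[0,0,0,0,0,0,0]]'| grep -E "pos|force"; done
```

```text
ee_pos: [485.8, 134.8, 303.9]
force: [-1.7, -0.1, 6.2]
ee_pos: [485.8, 134.8, 303.4]
force: [-0.8, -0.3, 5.7]
```

```bash
python3 -m jog '[[0,0,0,0.0005,0,0,0],[0,0,0,0,0,0,0]]' | grep -E "pos|force"
```

```text
ee_pos: [485.8, 134.8, 302.9]
force: [-1.0, -0.6, 5.7]
```

```bash
python3 -m jog '[[0,0,0,0.0004,0,0,0],[0,0,0,0,0,0,0]]' | grep -E "pos|force"
```

```text
ee_pos: [485.8, 134.8, 302.5]
force: [-0.7, -0.4, 5.4]
```

```bash
python3 -m jog '[[0,0,0,0.0004,0,0,0],[0,0,0,0,0,0,0]]' | grep -E "pos|force"
```

```text
ee_pos: [485.9, 134.8, 302.1]
force: [-1.8, -0.4, 6.8]
```

```bash
python3 -m jog '[[0,0,0,0.0004,0,0,0],[0,0,0,0,0,0,0]]' | grep -E "pos|force"
```

```text
ee_pos: [485.9, 134.8, 301.9]
force: [-0.7, 0.6, 7.3]
```

```bash
python3 -m jog '[[0,0,0,0.0003,0,0,0],[0,0,0,0,0,0,0]]' | grep -E "pos|force"
```

```text
ee_pos: [485.9, 134.8, 301.8]
force: [-1.8, -0.7, 9.2]
```

```bash
python3 -m jog '[[0,0,0,0.0003,0,0,0],[0,0,0,0,0,0,0]]' | grep -E "pos|force"
```

```text
ee_pos: [485.9, 134.8, 301.8]
force: [-1.4, -1.4, 9.6]
```

The force is now rising with no motion at z 301.8, so the sleeve is on its seat. I firm up gradually.

```bash
python3 -m jog '[[0,0,0,0.0004,0,0,0],[0,0,0,0,0,0,0]]' | grep -E "pos|force"; python3 -m jog '[[0,0,0,0.0003,0,0,0],[0,0,0,0,0,0,0]]' | grep -E "pos|force"
```

```text
ee_pos: [485.9, 134.8, 301.7]
force: [-2.3, -0.6, 12.2]
ee_pos: [486.0, 134.8, 301.7]
force: [-2.7, -1.0, 13.3]
```

```bash
python3 -m jog '[[0,0,0,0.0003,0,0,0],[0,0,0,0,0,0,0]]' | grep -E "pos|force"
```

```text
ee_pos: [486.0, 134.8, 301.6]
force: [-2.8, -0.8, 15.5]
```

```bash
python3 -m jog '[[0,0,0,0.0003,0,0,0],[0,0,0,0,0,0,0]]' | grep -E "pos|force"; python3 -m jog '[[0,0,0,0.0003,0,0,0],[0,0,0,0,0,0,0]]' | grep -E "pos|force"
```

```text
ee_pos: [486.0, 134.8, 301.6]
force: [-4.3, -0.3, 16.5]
ee_pos: [486.0, 134.8, 301.6]
force: [-3.3, -1.4, 19.3]
```

```bash
python3 -m jog '[[0,0,0,0.0002,0,0,0],[0,0,0,0,0,0,0],[0,0,0,0,0,0,0],[0,0,0,0,0,0,0]]' | grep -E "pos|force"; python3 -m jog '[[0,0,0,0,0,0,0]]' | grep -E "pos|force"
```

```text
ee_pos: [486.0, 134.8, 301.6]
force: [-4.8, -1.9, 19.5]
ee_pos: [486.0, 134.8, 301.6]
force: [-3.4, -0.6, 19.9]
```

A 20 N push no longer moves it. I retreat.

```bash
python3 -m jog '[[0,0,0,-0.002,0,0,0],[0,0,0,-0.005,0,0,0],[0,0,0,-0.03,0,0,0],[0,0,0,-0.05,0,0,0],[0,0,0,-0.05,0,0,0],[0,0,0,0,0,0,0],[0,0,0,0,0,0,0]]'; python3 - <<'E'
from h import *
for c in ["side","wrist"]:
    f,P=cloud(c)
    rep(c+" head",sel(P,485.7,134,22,104,130)); rep("housing",sel(P,485.7,133.4,65,40,47.5)); rep("rim",sel(P,485.7,134,22,47.5,55))
    for z0,z1 in [(66,75),(75,85),(85,95),(95,103)]:
        Q=sel(P,485.7,134,16,z0,z1)
        if len(Q)>5: print(c,z0,len(Q),circ(Q),Q.mean(0).round(1))
    x,y,w,h={"side":(240,130,100,150),"wrist":(180,120,280,200)}[c]
    cv2.imwrite(f"pics/{c}9.png",cv2.resize(f["color"][y:y+h,x:x+w],None,fx=2.8 if c=="wrist" else 4,fy=2.8 if c=="wrist" else 4,interpolation=cv2.INTER_CUBIC))
E
```

```text
time_s: 21.4
ee_pos: [485.4, 134.6, 434.7]
ee_rot: [-180.0, -0.1, 162.8]
force: [-0.0, -0.4, -0.1]
gripper_width: 0.6
side head 69 mean [488.9 130.6 110.5] rect [488.4 131.9] [19.3 21.9] 12.2 zmed 110.8
housing 144 mean [493.2 103.8  43.9] rect [487.7 132.2] [79.7 84.1] 7.4 zmed 44.0
rim 79 mean [486.  126.3  50.4] rect [484.8 128.3] [30.  39.9] 88.2 zmed 50.5
side 66 34 (array([488.4, 132.3]), 8.1) [489.5 128.4  70.2]
side 75 41 (array([488.2, 130.5]), 7.8) [489.4 127.   79.6]
side 85 47 (array([488.5, 131.4]), 8.1) [489.3 127.2  89.9]
side 95 34 (array([488.2, 131.5]), 7.9) [488.9 127.1  99.2]
wrist head 496 mean [485.1 135.5 110.3] rect [486.  135.1] [20.6 21.4] 73.2 zmed 110.8
housing 3700 mean [483.3 135.5  46.4] rect [486.  135.1] [81.  80.8] 6.9 zmed 46.6
rim 95 mean [476.1 136.4  48.7] rect [478.9 132. ] [28.3 40.4] 2.4 zmed 48.4
wrist 66 45 (array([486. , 135.2]), 10.9) [477.8 137.   70.2]
wrist 75 46 (array([485.5, 135.5]), 10.5) [477.6 137.5  80. ]
wrist 85 55 (array([485.3, 135.4]), 10.3) [477.6 137.4  89.9]
wrist 95 56 (array([485.7, 135.3]), 10.4) [477.7 138.   98.8]
```

View pics/side9.png

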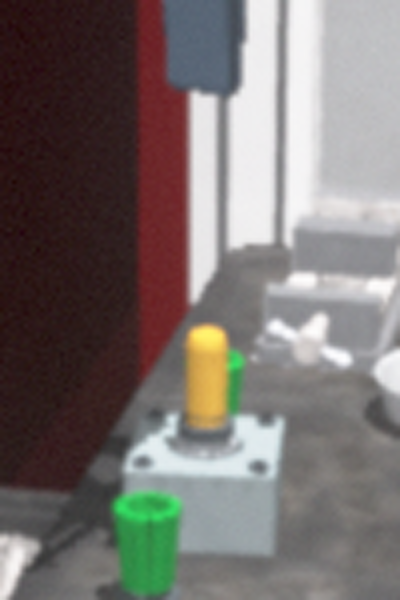

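View pics/wrist9.png

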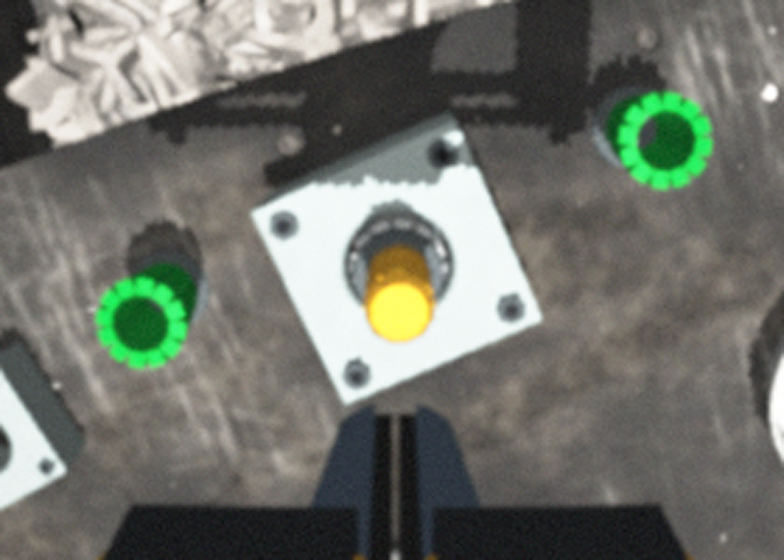

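The post stands upright on the socket axis. The head is about 6 mm lower than before and the rim is about 3 mm above the housing, so I hand the job in.

```bash
python3 -c "
from workcell import ticket
print(ticket.job_done())"
```

```text
the job is handed in; nothing more can be done
None
```

I moved the post from the black rack to the taper sleeve of the 80 mm grey socket, let go of it, and pressed it down with closed fingertips in 0.2–1 mm steps. The job was handed in after about 21 s of robot time. `job_done()` gives no verdict, so I can't say whether it passed.

- **Seating:** the sleeve yielded at about 6 N, somewhat less than the 9 N stated. It moved about 6 mm, and then the force rose steeply at a TCP height of 301.8 mm. A held push of about 20 N (wrist reading) no longer moved it. The highest force I read was about 20 N, well under the 30 N limit.
- **Final pictures:** the post is upright and let go. The wrist camera put its axis and head within about 1 mm of the housing centre. The head is about 6.5 mm lower than before pressing, and the rim is about 2–4 mm above the housing.
- **Gripper:** it is about 130 mm above the head and touches nothing.
- **Disagreement:** the side camera puts everything 2–3 mm away from where the wrist camera does. That is close to the 2 mm calibration error, and the post's position relative to the socket agreed to within about 1 mm.
- **Not measured:** I did not measure the bystanders again at the end. The arm stayed well above them throughout and I felt no stray contact.

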